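# Clear the specimen stage and hold the loupe in focus

## Robot

A 6-joint arm with a two-finger parallel gripper is mounted at the origin on the work surface. World frame = base frame: x ahead of the robot, y to its left, z up, the work surface at z = 0. Lengths are in m, angles in rad, forces in N, time in s.
With the tool pointing down it reaches from about 0.275 to 0.875 m from the base axis. Payload 12.5 kg.
Tool frame: the origin (TCP) lies on the centre line of the jaws, within the pads' length; the fingertips stand r.finger_overhang ahead of it and the grasp point (between the pads) lies 3 mm ahead of it (r.finger_overhang is the distance from the TCP to the fingertips, in m); z points along the fingers, y is the direction in which the jaws open and shut (so a half turn about z gives the same grasp; the last joint's range is limited). The gripper opens to 85 mm and grips with 20 to 120 N. Pads are 22 mm wide; open, the fingers measure 114 mm over their backs; the gripper's body (76 mm by 85 mm) begins 54 mm behind the grasp point. The pads swing forward as they close: fully open they stand 13 mm farther back than shut.
Start: joints at [-1.415, 0.351, 1.652, -0, 1.139, -0.085], TCP at [0.131, -0.534, 0.253] pointing down, gripper open.
Joint ranges: [-2.75, 2.75], [-0.79, 2.1], [0.01, 2.65], [-1.57, 4.71], [0.07, 3.14], [-2.87, 2.87]. Speed limits (rad/s): [2.22, 2.22, 2.79, 3.14, 3.14, 3.14].

## Interface

Orientations are given as a unit quaternion [x, y, z, w].
In Python, from cell import r, optics gives the robot as it stands. The module is installed in compiled form; this text tells all that it offers. Calls block until the motion is done:
- r.move_to(position, orientation): joint-space move of the TCP to a pose.
- r.move_linear(position, rot=None, vel=0.15): straight line of the TCP; rot=None keeps the orientation; vel is the mean speed in m/s.
- r.set_joints(angles): joint-space move.
- r.set_gripper(opening, squeeze=None): opening from 0.0 (shut) to 1.0 (fully open); squeeze is the grip in N (None keeps the last); returns when the fingers have stopped.
- r.sleep(seconds).
- r.inverse_kinematics(position, orientation): joint angles nearest the present ones, or None.
- optics.get_image(name): name is "scene" or "top" or "wrist"; returns a dict with "pixels" (384x512x3 uint8, red, green, blue), "depth" (384x512 float32, m along the optical axis (not along the pixel's ray), 0 where there is no reading), "fx", "fy", "cx", "cy" (pixels), "camera_from_world" (4x4, takes a point from world to camera coordinates); the wrist camera has in their place "mount" (4x4, takes a point from camera to tool coordinates, whose origin is the TCP and whose axes are the flange's). Camera axes: x right, y down, z forward; pixel columns grow to the right and rows downward; lengths in m; the calibration is good to about 2 mm. A picture is of the moment at which its call begins: read the wrist's pose just before it.
A pose or a line that the arm cannot do raises r.PlanningError and nothing moves.
- r.hand_in(): hands the job in, once; it reports no verdict.
Readings, each from a call of its own:
- r.current_t(): time.
- r.current_q(): joint angles.
- r.current_qvel(): joint speeds.
- r.current_effort(): joint torques, N m.
- r.current_tool_pos(): TCP position.
- r.current_ee_rot(): TCP orientation.
- r.current_contact_force(): force on the tool from outside, world axes, zero at the start.
- r.current_torque(): the same for the moment, N m.
- r.current_opening(): opening from 0.0 (shut) to 1.0 (fully open).
Only numpy, scipy, OpenCV 4.12 (cv2) and the standard library are available. Lean on these libraries where they do the work, as an engineer would, in place of code of your own. Each camera call takes 0.05 s, during which the arm holds its last target. There are 200 camera calls.

## Task

Someone left the wire sieve basket standing on the specimen stage: hang it by its arched handle on the hook of the stand and let go of it. Then pick up the loupe by its handle and hold it level and still above the specimen, the lens centred over it and at the height of the black collar on the stage's gauge rod; finish while still holding it there, resting on nothing. Do not shift the collar or disturb the other things on the bench.

Things in the scene. Friction and masses are not known exactly. Their poses are not given: they have to be found in the camera images.
- basket: wire sieve basket (about 0.12 kg), loose, at first standing on the stage. Origin at the centre of its underside, z up. Cup 70 mm across, 40 mm high; a 6 mm wire handle arches over it in its y-z plane: legs at y = +/-34 mm rise to 93 mm, then the wire slopes up to a peak at 105 mm (wire centre). The window under it, open along the basket's x, is 62 mm wide and 50 to 62 mm high.
- basket_tab (a point): centre of the upright flat grey finger tab above the handle's peak, 131 mm above the basket's underside and 29 mm above basket_bail; the tab is 10 mm thick (basket x), 26 mm wide (basket y) and 48 mm high
- basket_bail (a point): underside of the handle wire at its peak, the point that rests on the hook; 102 mm above the basket's underside
- hook: fixed hook stand. Origin at the centre of the underside of its base (120 mm in x, 100 mm in y, 10 mm high). An upright post 12 mm thick stands at x = +45 mm, its top 174 mm high; from there an 8 mm bar runs along the stand's -x in the plane y = 0, dips to the seat and turns up to a free tip.
- hook_seat (a point): lowest point of the hook's upper surface, where the handle rests: 30 mm to -x of the stand's origin, 162 mm above the bench; axes are the stand's. The free tip is 25 mm farther to -x, its top 16 mm above the seat; the post is 75 mm to +x. Way in: from -x, handle above the tip, cup below the bar, basket x along the stand's x (either way round), then down.
- loupe: hand loupe (about 0.09 kg), loose, lying level on its rest. Origin at the underside of the lens centre, z up; the handle runs along its -x. Steel lens ring 62 mm across and 14 mm thick; wooden handle 16 mm wide (y), 14 mm thick (z), from x = -42 to -142 mm.
- loupe_lens (a point): centre of the lens (7 mm above the loupe's underside), axes those of the loupe
- loupe_grip (a point): point on the handle's centre line 80 mm from the lens centre, about 10 mm behind the balance point, to be gripped from above; on the rest there is free space on both sides, and 33 mm below it down to the rest's base plate; along the handle the rest's nearest block is about 37 mm away, towards the handle's end
- rest: fixed black loupe rest. Origin at the centre of its underside; base plate 170 x 66 x 8 mm with a block 66 mm wide under the lens (x = +60 mm) and one 34 mm wide under the handle end (x = -65 mm), both topping out at 34 mm, on which the loupe lies
- stage: fixed white specimen stage, 160 x 130 mm, 25 mm high. Origin at the centre of its underside; a round glass plate 90 mm across stands 2 mm proud in its middle. A gauge rod 8 mm thick rises at x = +60, y = +45 mm to 142 mm above the bench.
- specimen (a point): the specimen, a small flat dark disc (14 mm) in the centre of the glass plate, 27 mm above the bench; hidden at first under the basket
- focus_mark (a point): centre of the black collar (20 mm across, 8 mm high) on the gauge rod: its mid-height marks the height at which the lens centre is held. It slides up and down the rod if pushed and stays where it is left; it starts 80 to 125 mm above the bench.
- petri: bystander: glass petri dish, 90 mm across, 16 mm high; origin at its underside
- jar: bystander: closed clear sample jar, 52 mm across, 65 mm high; origin at its underside
- beaker: bystander: small glass beaker, 56 mm across, 60 mm high; origin at its underside
- tweezers: bystander: steel tweezers lying flat, 120 mm long; origin at its underside
- brush: bystander: fine wooden specimen brush lying flat, 140 mm long; origin at its underside
- slide_box: bystander: closed grey slide box, 80 x 60 x 30 mm; origin at its underside
Not all that is in view belongs to the job. There is more than one size of the loupe; the job needs the middle-sized.

How it is judged:
On the way, in this order (a step that is already met when the one before it is completed fails the run):
1. the basket hangs by its handle on the hook, let go (distance between basket_bail and hook_seat below 0.02 m and contact force between basket and hook above 0.4 N and angle between basket_bail's own z axis and vertical below 0.35 rad and contact force between basket and the arm below 0.1 N and contact force between basket and the fingers below 0.1 N and linear speed of basket below 0.12 m/s), for 0.3 s.
2. the gripped loupe is held level and still over the specimen at the collar's height (horizontal distance between loupe_lens and specimen below 0.012 m and z of loupe_lens in the frame of focus_mark between -0.007 and 0.007 m and angle between loupe_lens's own z axis and vertical below 0.12 rad and contact force between loupe and the fingers above 1 N and linear speed of loupe below 0.02 m/s and contact force between loupe and stage below 0.05 N), for 0.3 s.
At the end, for the whole second after the job is handed in: basket hanging quietly (under 0.12 m/s) on the hook by its handle (peak within 20 mm of the seat, tilt under 0.35 rad), not touched by the robot; loupe gripped, still (20 mm/s), off the stage, lens within 12 mm of the specimen horizontally and 7 mm of the collar in height, tilt under 0.12 rad (all of step 1 and all of step 2); the arm keeps its last pose, push and grip.
It fails at once if the collar is shifted by more than 5 mm (distance of focus_mark from where it was at the start of the episode above 0.005 m).
It fails at once if a bystander is moved by more than 25 mm (distance of any of petri, jar, beaker, tweezers, brush, slide_box from where it was at the start of the episode above 0.025 m).
It also fails if it takes over 56 s, if anything falls off the work surface, if the arm or the gripper's body presses on something with over 40 N, if the wrist force passes 120 N, or if a joint passes its speed limit or range.

## Working session

There is one attempt and no reset: what is moved stays moved. The work goes in short steps, each a Python script; the robot and the scene stay as the last script left them, time stands still between calls to the robot, and variables do not carry over. Pictures are saved under pics/ and viewed, about 8 in all and at most 12, crops included, and the job is handed in when it is done.

```bash
mkdir -p pics
cat > h.py <<'E'
import numpy as np, cv2
from cell import r, optics
from scipy.spatial.transform import Rotation as R
def shot(name,save=None):
    p=np.array(r.current_tool_pos()); q=np.array(r.current_ee_rot())
    im=optics.get_image(name)
    if name=="wrist":
        T=np.eye(4); T[:3,:3]=R.from_quat(q).as_matrix(); T[:3,3]=p
        im["W"]=T@np.array(im["mount"])
    else: im["W"]=np.linalg.inv(np.array(im["camera_from_world"]))
    if save: cv2.imwrite("pics/"+save,im["pixels"][:,:,::-1])
    return im
def ray(im,u,v,z):   # pixel -> point on plane z
    d=im["W"][:3,:3]@np.array([(u-im["cx"])/im["fx"],(v-im["cy"])/im["fy"],1]); o=im["W"][:3,3]
    return o+d*(z-o[2])/d[2]
def cloud(im):
    v,u=np.mgrid[:384,:512]; d=im["depth"]
    P=np.stack([(u-im["cx"])/im["fx"]*d,(v-im["cy"])/im["fy"]*d,d],-1)
    P=P@im["W"][:3,:3].T+im["W"][:3,3]; P[d==0]=np.nan
    return P
def down(yaw):  # tool down, jaws (tool y) along direction yaw+90deg
    return (R.from_euler('z',yaw)*R.from_euler('x',np.pi)).as_quat()
def yaw_now(): 
    m=R.from_quat(r.current_ee_rot()).as_matrix(); return np.arctan2(m[1,0],m[0,0])
E
python3 - <<'E'
from h import *
a=shot("scene","s0.png"); b=shot("top","t0.png")
cv2.imwrite("pics/t0b.png",cv2.resize(b["pixels"][:,:,::-1],(800,600)))
cv2.imwrite("pics/s0b.png",cv2.resize(a["pixels"][:,:,::-1],(800,600)))
for i in (a,b): print(i["W"].round(3),i["fx"],i["cx"],i["cy"])
print(r.finger_overhang,r.current_t(),yaw_now())
np.savez("t0.npz",P=cloud(b)); np.savez("s0.npz",P=cloud(a))
E
```

```text
[[-0.855  0.423 -0.3    0.817]
 [ 0.518  0.682 -0.516  0.619]
 [-0.014 -0.597 -0.802  1.037]
 [ 0.     0.     0.     1.   ]] 414.9694744348584 252.48121717398124 188.4115826511215
[[ 0.009 -0.992  0.128  0.308]
 [-1.    -0.007  0.015  0.01 ]
 [-0.014 -0.128 -0.992  1.233]
 [ 0.     0.     0.     1.   ]] 403.00163629471166 259.8732629936528 189.51038348574073
0.022 0.1 0.2408016035669841
```

View pics/t0b.png

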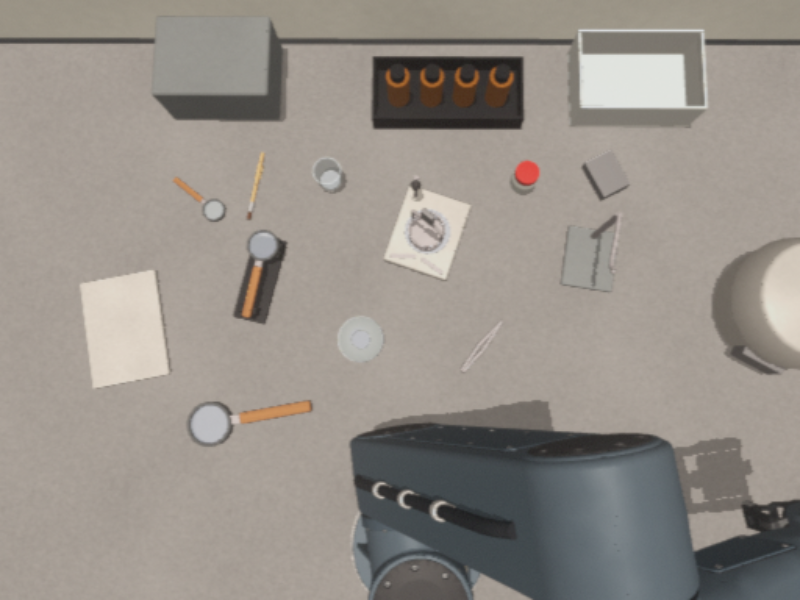

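View pics/s0b.png

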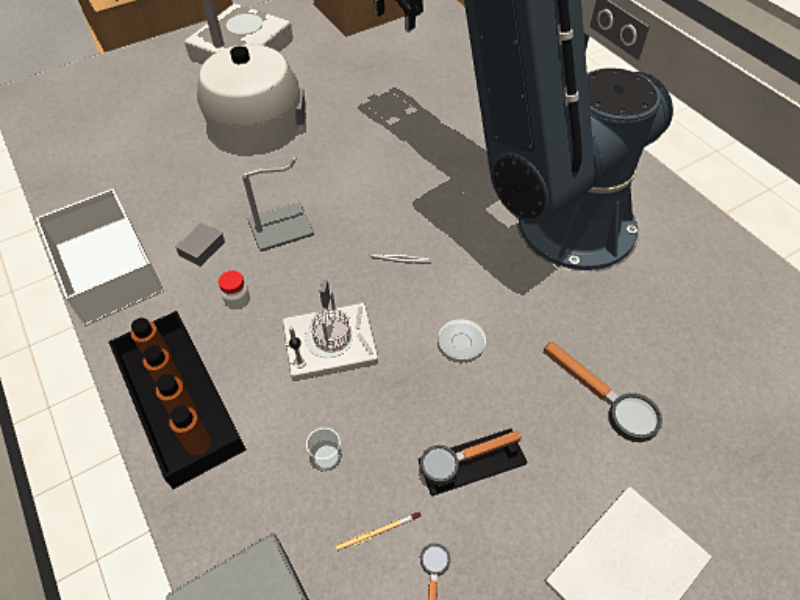

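The top view shows (800x600 px) the stage at (428,232) with the basket on it and the rod at (416,187). The hook stand is at (590,258), with its tip towards the robot (613,270). The middle loupe is on the rest at (258,275), lens at (263,245). The scene view agrees. Next I'll measure with depth.

```bash
cat > m1.py <<'E'
from h import *
P1=np.load("t0.npz")["P"];P2=np.load("s0.npz")["P"]
t=cv2.imread("pics/t0.png").astype(int); s=cv2.imread("pics/s0.png").astype(int)
A=np.vstack([P1.reshape(-1,3),P2.reshape(-1,3)])
ok=np.isfinite(A).all(1);
def rect(pts,n):
    (c,sz,a)=cv2.minAreaRect((pts[:,:2]*1000).astype(np.float32)); print(n,len(pts),np.round(c,1),np.round(sz,1),round(a,1), np.median(pts[:,2]).round(4))
def win(P,x0,x1,y0,y1,z0,z1):
    return P[(P[:,0]>x0)&(P[:,0]<x1)&(P[:,1]>y0)&(P[:,1]<y1)&(P[:,2]>z0)&(P[:,2]<z1)]
# coarse centers on planes
im=dict(fx=403.0016,fy=403.0016,cx=259.873,cy=189.51)
for n,P in(("top",P1.reshape(-1,3)),("scene",P2.reshape(-1,3))):
    print(n)
    g=lambda u,v:P1[int(v*.64),int(u*.64)]
    c=g(450,250)
    for nm,(u,v) in dict(stage=(450,250),hookbase=(572,280),lens=(263,245),handle=(255,285)).items(): print(nm,g(u,v).round(3)) if n=="top" else 0
    c=P1[int(232*.64),int(428*.64)]
    w=win(P,.30,.60,-.16,.10,.021,.029); rect(w,"stagetop")
    w=win(P,.30,.60,-.16,.10,.10,.16); 
    print("high",len(w)); 
    from scipy.cluster.hierarchy import fclusterdata
    if len(w)>1:
        l=fclusterdata(w[:,:2],.012,'distance')
        for k in set(l):
            q=w[l==k]; print(k,len(q),q.min(0).round(3),q.max(0).round(3)); rect(q,"  cl")
    w=win(P,.25,.6,-.5,-.2,.006,.013); rect(w,"hookbase") if len(w) else 0
    w=win(P,.25,.6,-.5,-.2,.15,.2); rect(w,"hookbar") if len(w) else 0; print(w.min(0).round(3),w.max(0).round(3)) if len(w) else 0
    w=win(P,.3,.6,.2,.4,.04,.06); rect(w,"loupe") if len(w) else 0
E
python3 m1.py
python3 - <<'E'
import cv2,numpy as np
t=cv2.imread("pics/t0.png");s=cv2.imread("pics/s0.png")
a=cv2.resize(t[105:185,235:335],(400,320),interpolation=3); b=cv2.resize(s[170:250,170:270],(400,320),interpolation=3)
c=cv2.resize(t[125:195,345:415],(400,320),interpolation=3) if 0 else cv2.resize(t[120:200,335:435],(400,280),interpolation=3); d=cv2.resize(s[90:170,140:240],(400,280),interpolation=3)
cv2.imwrite("pics/crop1.png",np.vstack([np.hstack([a,b]),np.hstack([c,d])]))
E
```

```text
top
stage [ 0.554 -0.056  0.027]
hookbase [ 0.501 -0.296  0.007]
lens [0.561 0.307 0.043]
handle [0.482 0.319 0.044]
stagetop 831 [501.5  20.4] [129.8 244.2] 71.9 0.0255
high 47
1 47 [ 0.563 -0.037  0.105] [0.6   0.011 0.16 ]
  cl 47 [581.4 -12.3] [58.9  8. ] 53.6 0.129
hookbase 1025 [ 425.9 -347.4] [351. 293.] 2.1 0.0096
hookbar 134 [ 540.5 -330.4] [ 11.4 107.3] 83.0 0.1695
[ 0.488 -0.342  0.151] [ 0.593 -0.319  0.182]
loupe 534 [503.6 309.5] [ 59.2 168.1] 87.8 0.0465
scene
stagetop 680 [501.9  -1.6] [154.2 199.1] 88.3 0.0255
high 54
1 54 [ 0.565 -0.038  0.102] [0.6   0.006 0.159]
  cl 54 [581.5 -15.1] [54.9 10.1] 44.5 0.141
hookbase 649 [ 424.8 -347. ] [268.  350.4] 86.5 0.0097
hookbar 120 [ 544.  -330.4] [ 15.4 107.2] 79.6 0.1672
[ 0.491 -0.347  0.15 ] [ 0.597 -0.32   0.178]
loupe 756 [505.5 307.3] [ 60.9 171.1] 87.6 0.0461
```

View pics/crop1.png

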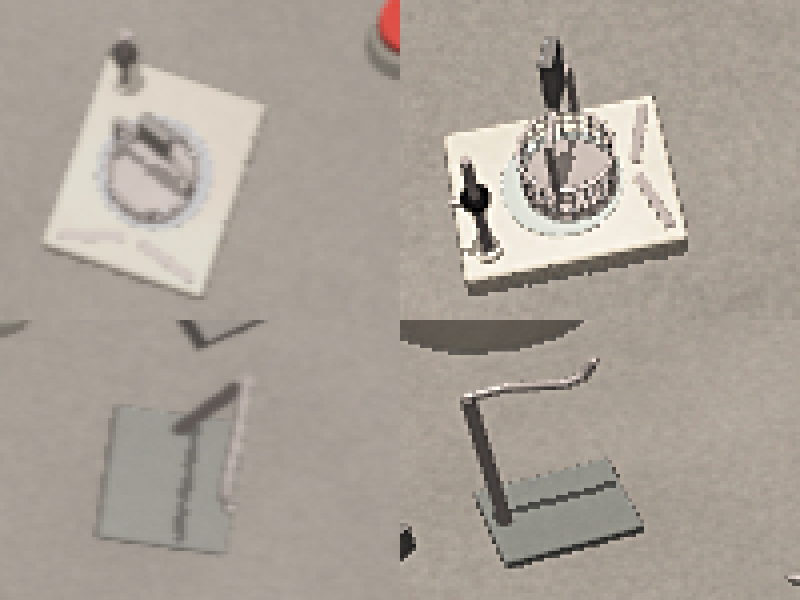

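The crops show the basket in the middle of the stage, its tab upright just off-centre. The collar is on the rod at the far-left corner (top crop (125,50)), and the hook bar runs from its post towards the robot. Next, close wrist views of the hook, the stage and the loupe.

Run:
```python
from h import *
import pickle
r.move_linear([0.131,-0.534,0.40],vel=0.3)
q=down(yaw_now())
out={}
for n,p in dict(hook=[.47,-.31,.42],stage=[.52,-.03,.42],loupe=[.47,.31,.36]).items():
    try: r.move_to(p,down(0))
    except r.PlanningError as e: print(n,e)
    r.sleep(.2)
    im=shot("wrist"); out[n]=im; print(n,np.round(r.current_tool_pos(),3),im["W"].round(3).tolist(),im["fx"])
pickle.dump(out,open("w1.pkl","wb"))
cv2.imwrite("pics/w1.png",np.hstack([cv2.resize(out[n]["pixels"][:,:,::-1],(400,300)) for n in("hook","stage")]))
cv2.imwrite("pics/w1.png",np.vstack([cv2.imread("pics/w1.png"),np.hstack([cv2.resize(out["loupe"]["pixels"][:,:,::-1],(400,300)),np.zeros((300,400,3),np.uint8)])]))
print(r.current_t(), r.current_q())
```

```text
hook [ 0.47 -0.31  0.42] [[-0.001, -0.955, -0.297, 0.546], [-1.0, 0.001, 0.0, -0.312], [-0.0, 0.297, -0.955, 0.541], [0.0, 0.0, 0.0, 1.0]] 300.14059694274385
stage [ 0.52  -0.031  0.42 ] [[-0.001, -0.955, -0.297, 0.597], [-1.0, 0.001, 0.0, -0.032], [-0.0, 0.297, -0.955, 0.541], [0.0, 0.0, 0.0, 1.0]] 300.14059694274385
loupe [0.47  0.309 0.36 ] [[-0.001, -0.955, -0.296, 0.547], [-1.0, 0.001, 0.0, 0.308], [-0.0, 0.296, -0.955, 0.481], [0.0, 0.0, 0.0, 1.0]] 300.14059694274385
5.4167 [ 4.99092996e-01  2.88881045e-01  1.47216493e+00 -2.71010171e-05
  1.38028711e+00  2.07098397e+00]
```

View pics/w1.png

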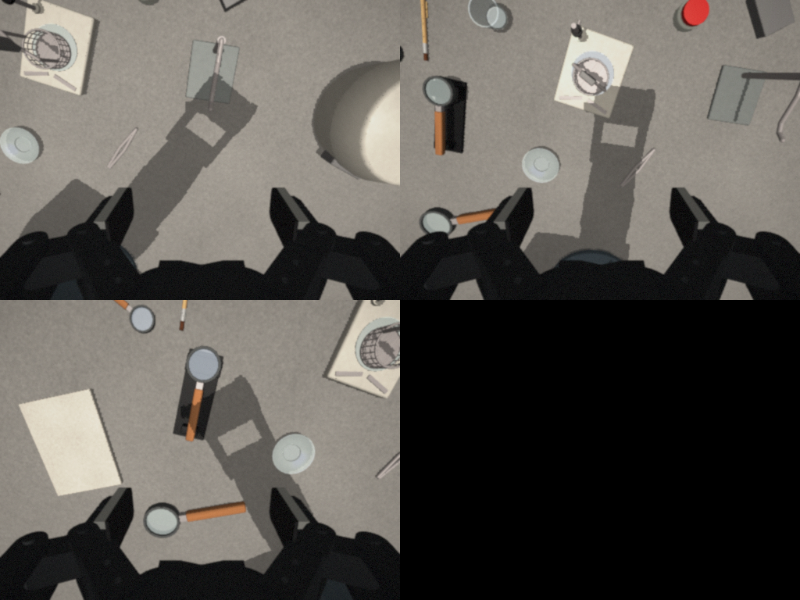

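The wrist views are clear: the hook's bar and tip at (215,70), the stage with basket and collar at (593,75), and the loupe on its rest at (200,390). Now masks plus depth on these views.

```bash
cat > m2.py <<'E'
from h import *
import pickle
o=pickle.load(open("w1.pkl","rb"))
def rect(p): 
    c,s,a=cv2.minAreaRect((p[:,:2]*1000).astype(np.float32)); return np.round(c,1),np.round(s,1),round(a,1)
def big(m,near=None):
    n,l,st,c=cv2.connectedComponentsWithStats(m.astype(np.uint8))
    k=1+np.argmax(st[1:,4]); return l==k
def pca(p):
    c=p.mean(0); w,v=np.linalg.eigh(np.cov((p-c)[:,:2].T)); return c,v[:,1],np.sqrt(w)
for src in("stage","hook","loupe"):
    im=o[src]; px=im["pixels"].astype(int); P=cloud(im)
    print("==",src)
    if src=="stage":
        m=(px.min(2)>185)&(np.abs(P[...,2]-.025)<.012)&(abs(P[...,1]+.02)<.14)&(P[...,0]>.4)
        ys,xs=np.nonzero(big(m)); pr=np.array([ray(im,u,v,.025) for u,v in zip(xs,ys)]); print("stage",len(xs),rect(pr), np.nanmedian(P[big(m)][:,2]))
        hi=(P[...,2]>.10)&(abs(P[...,1]+.02)<.14)&(P[...,0]>.4)&(P[...,0]<.75)
        n,l,st,c=cv2.connectedComponentsWithStats(hi.astype(np.uint8),connectivity=8)
        for k in range(1,n):
            q=P[l==k]; print(k,len(q),c[k].round(0),q.min(0).round(3),q.max(0).round(3),np.median(q,0).round(3), [x.round(3) for x in pca(q)] if len(q)>4 else 0)
            t=q[q[:,2]>.15-.02]
            if len(t)>5: print("   z>.13",len(t),t.min(0).round(3),t.max(0).round(3),rect(t))
        dk=(px.max(2)<60)&(P[...,2]>.06)&(P[...,0]>.6)&(P[...,0]<.75)&(abs(P[...,1])<.1)
        print("dark",P[dk].min(0).round(3),P[dk].max(0).round(3),np.argwhere(dk)[:,::-1].mean(0)) if dk.any() else print("no dark")
    if src=="hook":
        q=P[(P[...,2]>.145)&(abs(P[...,1]+.32)<.1)&(P[...,0]>.42)&(P[...,0]<.7)]
        o_=np.argsort(q[:,0]); q=q[o_]
        print("bar",len(q),q.min(0).round(3),q.max(0).round(3),[x.round(3) for x in pca(q)])
        for a in np.arange(.46,.62,.01):
            s=q[(q[:,0]>=a)&(q[:,0]<a+.01)]
            if len(s): print(round(a,2),len(s),s.mean(0).round(4),s[:,2].max().round(4))
        m=(abs(P[...,2]-.010)<.006)&(abs(px[...,0]-px[...,1]*1.)<15)&(abs(P[...,1]+.31)<.09)&(P[...,0]>.45)&(P[...,0]<.66)&(px[...,2]>=px[...,0]-2)
        b=big(m); ys,xs=np.nonzero(b); pr=np.array([ray(im,u,v,.010) for u,v in zip(xs,ys)]); print("base",len(xs),rect(pr))
    if src=="loupe":
        m=(P[...,2]>.038)&(P[...,2]<.06)&(abs(P[...,1]-.31)<.08)&(P[...,0]>.38)&(P[...,0]<.64)
        q=P[big(m)]; print("loupe",len(q),rect(q),q.min(0).round(3),q.max(0).round(3),np.median(q[:,2]))
        w=big(m&(px[...,0]-px[...,2]>50)); ys,xs=np.nonzero(w); pr=np.array([ray(im,u,v,.048) for u,v in zip(xs,ys)]); c,d,e=pca(pr); print("wood",len(xs),rect(pr),c.round(4),d.round(3),e,"depth z",np.median(P[w][:,2]))
        lens=m&~(px[...,0]-px[...,2]>50)&(P[...,0]>.51); ys,xs=np.nonzero(big(lens)); pr=np.array([ray(im,u,v,.048) for u,v in zip(xs,ys)])
        t=(pr-c)[:,:2]@d[:2]; print("lens",len(xs),rect(pr), "along",t.min(),t.max()) 
        print(cv2.minEnclosingCircle((pr[:,:2]*1000).astype(np.float32)))
E
python3 m2.py
```

```text
== stage
stage 4265 (array([595.4, -12.7]), array([124.5, 154.4]), 71.6) 0.02579067244253408
1 128 [224.  37.] [0.657 0.002 0.1  ] [0.674 0.02  0.145] [0.664 0.01  0.118] [array([0.665, 0.01 , 0.12 ]), array([-0.125,  0.992]), array([0.003, 0.004])]
   z>.13 52 [0.662 0.007 0.13 ] [0.67  0.014 0.145] (array([666.2,  10.7]), array([7.3, 7.8]), 86.4)
2 1 [228.  30.] [0.677 0.007 0.101] [0.677 0.007 0.101] [0.677 0.007 0.101] 0
3 1 [223.  46.] [0.657 0.014 0.101] [0.657 0.014 0.101] [0.657 0.014 0.101] 0
4 375 [240.  99.] [ 0.566 -0.039  0.102] [0.613 0.018 0.184] [ 0.589 -0.012  0.181] [array([ 0.59 , -0.011,  0.158]), array([0.626, 0.78 ]), array([0.003, 0.017])]
   z>.13 235 [ 0.578 -0.025  0.13 ] [0.602 0.007 0.184] (array([590.7,  -9. ]), array([38.5,  9.9]), 51.2)
5 38888 [256. 335.] [ 0.508 -0.107  0.411] [0.542 0.043 0.496] [ 0.532 -0.031  0.472] [array([ 0.531, -0.032,  0.469]), array([0.002, 1.   ]), array([0.007, 0.046])]
   z>.13 38888 [ 0.508 -0.107  0.411] [0.542 0.043 0.496] (array([525.2, -31.9]), array([ 34.2, 149.6]), 0.0)
dark [0.657 0.003 0.094] [0.673 0.018 0.116] [
[... 568 characters left out ...]
3347  0.1721] 0.1748
0.56 62 [ 0.5651 -0.3362  0.1737] 0.1754
0.57 64 [ 0.5748 -0.3376  0.1737] 0.1758
0.58 84 [ 0.5855 -0.339   0.1717] 0.1759
0.59 63 [ 0.593  -0.3401  0.1711] 0.1764
base 60 (array([ 518.9, -363.2]), array([32.7, 15.5]), 21.6)
== loupe
loupe 2479 (array([506.2, 306.7]), array([ 60.5, 169.7]), 88.2) [0.422 0.275 0.041] [0.591 0.34  0.051] 0.046306386206020234
wood 700 (array([471.2, 322.8]), array([15.8, 98.6]), 78.9) [0.4728 0.3224 0.048 ] [-0.981  0.192] [0.00438151 0.02873072] depth z 0.048244170019679816
lens 1744 (array([559. , 307.6]), array([60.4, 67. ]), 40.1) along -0.12040501755678505 -0.04757405545950043
((555.2769775390625, 307.0742492675781), 36.61372375488281)
```

The cross-checks agree:
- **Stage:** centre (0.595,-0.013), yaw -18.5°. The rod found at (0.666,0.011) is 74 mm from the centre, against 75 mm expected.
- **Hook:** seat (0.517,-0.329), x-axis at -8.6°, minimum upper surface 0.162.
- **Loupe:** handle top at z = 0.048, as expected.

Next I'll grip the tab 10 mm above its centre, so the fingertips stay above the hook tip.

Run:
```python
from h import *
import pickle
im=pickle.load(open("w1.pkl","rb"))["stage"]; P=cloud(im)
m=(P[...,2]>.172)&(P[...,2]<.2)&(abs(P[...,1]+.02)<.14)&(P[...,0]<.75)
q=P[m]; c,s,a=cv2.minAreaRect((q[:,:2]*1000).astype(np.float32)); print(c,s,a,len(q),np.median(q[:,2]))
px=im["pixels"].astype(int)
dk=(px.max(2)<60)&(P[...,2]>.06)&(P[...,0]>.6)&(P[...,0]<.75)&(abs(P[...,1])<.1)
print("collar z hist",np.histogram(P[dk][:,2],bins=np.arange(.09,.12,.002)))
c=np.array(c)/1000; yaw=np.radians(51.2)
if a and abs(c[0]-.59)<.01 and abs(c[1]+.01)<.012:
    r.set_gripper(1.0)
    r.move_to([c[0],c[1],.30],down(yaw)); r.move_linear([c[0],c[1],.171],vel=.15)
    r.set_gripper(0.0,40); r.sleep(.1); print("open",r.current_opening(),r.current_contact_force())
    r.move_linear([c[0],c[1],.32],vel=.15); r.sleep(.2)
    print(r.current_opening(),r.current_contact_force(),r.current_t())
    a=shot("scene"); b=shot("wrist"); t=shot("top")
    cv2.imwrite("pics/g1.png",np.hstack([cv2.resize(a["pixels"][60:300,120:376,::-1],(400,375)),cv2.resize(b["pixels"][:,:,::-1],(400,375))]))
    pickle.dump((a,b,t),open("g1.pkl","wb"))
```

```text
(589.3316040039062, -10.711296081542969) (25.642498016357422, 9.90597152709961) 51.28234100341797 204 0.1822037506802166
collar z hist (array([ 0,  1,  0,  0, 40, 30,  2,  0,  2,  0,  0,  0,  0,  1]), array([0.09 , 0.092, 0.094, 0.096, 0.098, 0.1  , 0.102, 0.104, 0.106,
       0.108, 0.11 , 0.112, 0.114, 0.116, 0.118]))
open 0.10978243791634212 [-0.9360276   0.59590961 -0.15921451]
0.1108516798718218 [-0.3388358  -0.36977182 -1.63693108] 10.0917
```

View pics/g1.png

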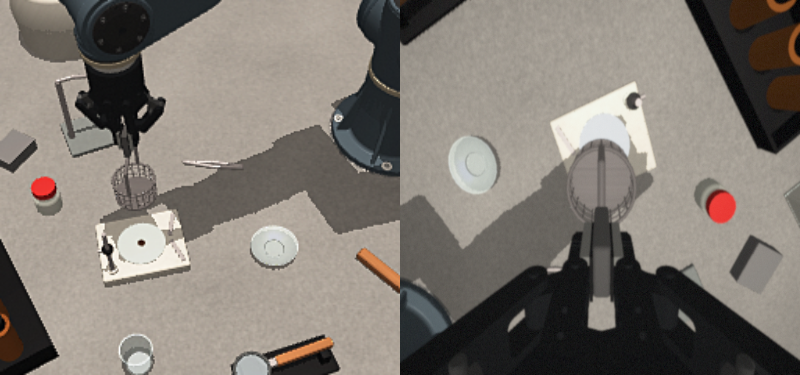

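The basket is gripped and hanging level (scene crop (135,185)). The bare stage shows the specimen dot at (141,243), and the bystanders are untouched. Now to the hook.

Run:
```python
from h import *
seat=np.array([.517,-.3288]); h=np.array([.9888,-.149]); yaw=np.radians(81.4); q=down(yaw)
p=seat-.085*h
r.move_to([*p,.26],q); r.move_linear([*p,.237],vel=.1)
r.move_linear([*seat,.237],vel=.1); r.sleep(.3)
print(r.current_tool_pos(),r.current_contact_force(),r.current_t())
a=shot("scene"); 
f0=np.array(r.current_contact_force())[2]
for z in np.arange(.225,.1985,-.002):
    r.move_linear([*seat,z],vel=.06); f=r.current_contact_force()
    if f[2]-f0>1.5: break
print("z",z,f,f0,r.current_t())
b=shot("scene")
cv2.imwrite("pics/h1.png",np.hstack([cv2.resize(i["pixels"][60:220,120:290,::-1],(400,376),interpolation=2) for i in(a,b)]))
```

```text
[ 0.51682754 -0.32883151  0.23711603] [ 0.30469133 -0.19708501 -1.75982888] 13.2333
z 0.219 [-0.14183739  0.34172159 -0.53307024] -2.1209337139382756 14.3833
```

View pics/h1.png

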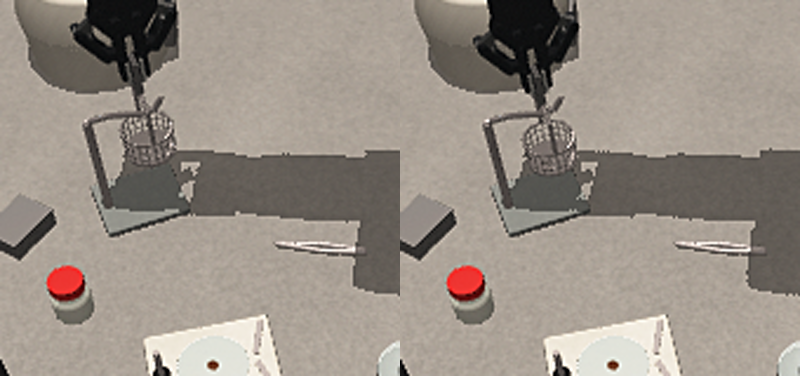

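The handle is over the bar with the cup below it. The early stop was force noise, so I'll keep lowering with a settled reading at each step.

Run:
```python
from h import *
s=[.517,-.3288]
fz=lambda: np.mean([(r.sleep(.02),r.current_contact_force()[2])[1] for _ in range(4)])
r.sleep(.2); f0=fz(); print(f0)
for z in [.212,.209,.2065,.2045,.2025,.2005,.1985]:
    r.move_linear([*s,z],vel=.05); f=fz(); print(z,round(f,2))
    if f-f0>1.5 and z<.213: break
a=shot("scene")
r.set_gripper(.35); r.sleep(.3); 
b=shot("scene"); print(r.current_contact_force(),r.current_t())
cv2.imwrite("pics/h2.png",np.hstack([cv2.resize(i["pixels"][80:190,130:250,::-1],(400,367),interpolation=2) for i in(a,b)]))
```

```text
-1.8179195581774157
0.212 -2.0
0.209 -1.46
0.2065 -0.98
0.2045 -0.37
0.2025 12.7
[-0.20349239  0.83876001  0.23682611] 17.0583
```

View pics/h2.png

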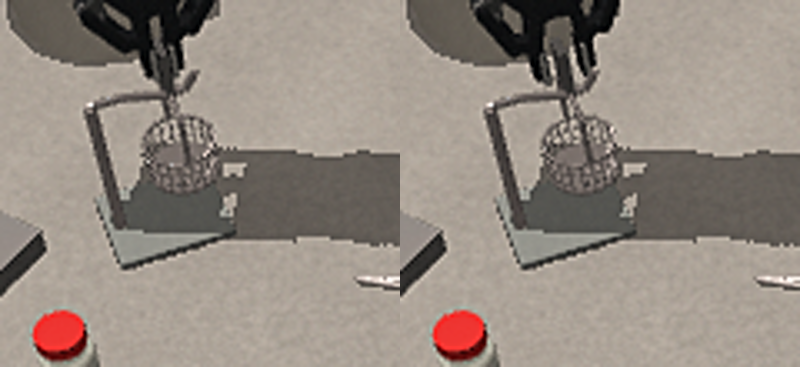

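The basket hangs on the seat, with contact felt at z = 0.2025 as predicted, and the jaws are open and clear. I'll retreat, measure the specimen and collar from above the stage on the way, then go above the loupe.

```bash
cat > m3.py <<'E'
from h import *
import pickle
r.move_linear([.517,-.3288,.31],vel=.15)
r.move_to([.49,0.0,.30],down(0)); r.set_gripper(.6); r.sleep(.1)
w=shot("wrist"); s=shot("scene"); t=shot("top"); pickle.dump((w,s,t),open("m3.pkl","wb"))
for n,im in(("wrist",w),("scene",s),("top",t)):
    px=im["pixels"].astype(int); P=cloud(im)
    near=(np.hypot(P[...,0]-.595,P[...,1]+.013)<.03)&(abs(P[...,2]-.027)<.012)
    m=near&(px.max(2)<110); 
    if m.sum()>3:
        v,u=np.nonzero(m); print(n,"specimen",m.sum(),ray(im,u.mean(),v.mean(),.027).round(4))
    c=(np.hypot(P[...,0]-.666,P[...,1]-.011)<.02)&(P[...,2]>.06)&(px.max(2)<60)
    if c.sum()>5: 
        q=P[c]; print(n,"collar",c.sum(),q.min(0).round(4),q.max(0).round(4),np.percentile(q[:,2],[5,25,50,75,95]).round(4))
    b=(np.hypot(P[...,0]-.517,P[...,1]+.329)<.02)&(P[...,2]>.17)&(P[...,2]<.25)
    if b.sum(): print(n,"tab",P[b].mean(0).round(3),P[b][:,2].max())
print(r.current_t())
cv2.imwrite("pics/m3.png",np.hstack([cv2.resize(w["pixels"][0:200,150:350,::-1],(400,400),interpolation=2),cv2.resize(s["pixels"][190:250,170:230,::-1],(400,400),interpolation=2)]))
E
python3 m3.py
```

```text
scene specimen 10 [ 0.5934 -0.0136  0.027 ]
scene collar 51 [0.6566 0.0032 0.0604] [0.674  0.0204 0.1409] [0.0643 0.0951 0.0989 0.1016 0.1346]
scene tab [ 0.519 -0.324  0.198] 0.2182288766015802
top tab [ 0.514 -0.325  0.203] 0.21915849825504163
20.2333
```

View pics/m3.png

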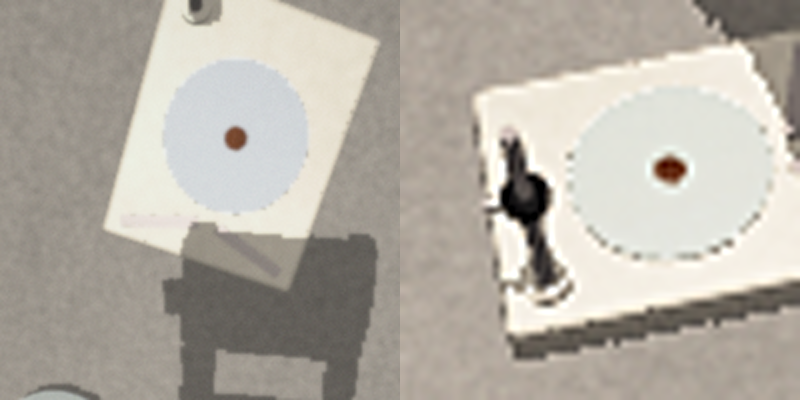

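The wrist crop shows the brown specimen at about (235,138). The scene crop shows the collar blob at (525,197), with the rod through it. I'll cast both rays and go above the loupe.

Run:
```python
from h import *
import pickle
w,s,t=pickle.load(open("m3.pkl","rb"))
S=[]
for n,im in(("wrist",w),("scene",s)):
    px=im["pixels"].astype(int); P=cloud(im)
    m=(px[...,0]-px[...,2]>35)&(np.hypot(P[...,0]-.595,P[...,1]+.013)<.03)
    v,u=np.nonzero(m); p=ray(im,u.mean(),v.mean(),.027); S.append(p); print(n,len(u),u.mean(),v.mean(),p.round(4))
w1=pickle.load(open("w1.pkl","rb"))["stage"]
a=np.radians(-18.5); c=np.mean(S,0)[:2]; rod=c+[60e-3*np.cos(a)-45e-3*np.sin(a),60e-3*np.sin(a)+45e-3*np.cos(a)]; print("rod",rod)
def onrod(im,u,v):
    d=im["W"][:3,:3]@np.array([(u-im["cx"])/im["fx"],(v-im["cy"])/im["fy"],1]); o=im["W"][:3,3]
    # closest approach with vertical line
    dh=d[:2]; k=((rod-o[:2])@dh)/(dh@dh); q=o+k*d; return q[2],np.linalg.norm(q[:2]-rod)
for n,im in(("scene",s),("w1",w1),("top",t)):
    px=im["pixels"].max(2).astype(int); P=cloud(im)
    uv=im["W"]; pc=np.linalg.inv(uv)@np.array([*rod,.096,1]); u0=im["fx"]*pc[0]/pc[2]+im["cx"]; v0=im["fy"]*pc[1]/pc[2]+im["cy"]
    m=np.zeros_like(px,np.uint8); m[max(0,int(v0)-10):int(v0)+11,int(u0)-10:int(u0)+11]=1
    m=((px<70)&(m>0)).astype(np.uint8)
    m=cv2.morphologyEx(m,cv2.MORPH_OPEN,np.ones((5,5),np.uint8)) if n!="top" else m
    v,u=np.nonzero(m)
    if len(u): 
        q=P[v,u]; print(n,(u0,v0),len(u),u.mean(),v.mean(),onrod(im,u.mean(),v.mean()),np.median(q[:,2]))
l=np.array([.5594,.3073]); L=np.array([.983,-.182])
g=l-.080*L
r.move_to([g[0],g[1],.17],down(np.arctan2(L[1],L[0]))); print(g,r.current_t())
r.sleep(.1); im=shot("wrist","l1.png"); pickle.dump(im,open("l1.pkl","wb"))
P=cloud(im); px=im["pixels"].astype(int)
m=(px[...,0]-px[...,2]>50)&(abs(P[...,2]-.046)<.012)&(np.hypot(*(P[...,:2]-g).transpose(2,0,1))<.09)
v,u=np.nonzero(m); pr=np.array([ray(im,a,b,.048) for a,b in zip(u,v)])
print("wood",len(u),cv2.minAreaRect((pr[:,:2]*1000).astype(np.float32)),pr.min(0),pr.max(0))
m=(P[...,2]>.03)&(P[...,2]<.06)&(np.hypot(*(P[...,:2]-l).transpose(2,0,1))<.05)&(px[...,0]-px[...,2]<40)
q=P[m]; print("lens",len(q),q.min(0).round(4),q.max(0).round(4))
```

```text
wrist 84 267.4047619047619 68.80952380952381 [ 0.5953 -0.0129  0.027 ]
scene 18 210.05555555555554 215.11111111111111 [ 0.594  -0.0135  0.027 ]
rod [0.66580189 0.01042193]
w1 (np.float64(226.1059041993524), np.float64(39.52151753148655)) 99 226.65656565656565 40.95959595959596 (np.float64(0.08553338182000186), np.float64(0.0003494350557986359)) nan
[0.48076 0.32186] 21.5417
wood 1884 ((471.4058837890625, 322.2856140136719), (15.591293334960938, 98.39241790771484), 79.48046875) [0.42313983 0.30616643 0.048     ] [0.5208943  0.33856051 0.048     ]
lens 5569 [0.5119 0.2698 0.0321] [0.5918 0.3388 0.0508]
```

View pics/l1.png

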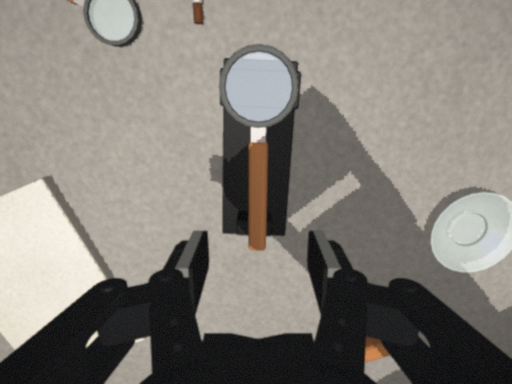

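The loupe lies along the tool's x-axis, lens at (259,87) px and handle at (258,195), with free space on both sides. I'll check the lens and collar by ray, then grip at the refined point.

Run:
```python
from h import *
import pickle
im=pickle.load(open("l1.pkl","rb")); w,s,t=pickle.load(open("m3.pkl","rb"))
print("lens ray",ray(im,259.5,87,.048))
rod=np.array([.6658,.0104])
def onrod(im,u,v):
    d=im["W"][:3,:3]@np.array([(u-im["cx"])/im["fx"],(v-im["cy"])/im["fy"],1]); o=im["W"][:3,3]
    k=((rod-o[:2])@d[:2])/(d[:2]@d[:2]); q=o+k*d; return q[2].round(4),np.linalg.norm(q[:2]-rod).round(4)
px=s["pixels"].max(2); sub=px[205:235,178:200]; m=(sub<60).astype(np.uint8)
m=cv2.morphologyEx(m,cv2.MORPH_OPEN,np.ones((4,4),np.uint8)); v,u=np.nonzero(m); u=u+178;v=v+205
P=cloud(s)[v,u]
print(len(u),u.min(),u.max(),v.min(),v.max(),"collar z",onrod(s,(u.min()+u.max())/2,(v.min()+v.max())/2),onrod(s,u.mean(),v.mean()),np.nanpercentile(P[:,2],[10,50,90]))
g=np.array([.4832,.3201]); L=np.array([.983,-.182]); q=down(np.arctan2(L[1],L[0]))
r.move_linear([*g,.10],q,vel=.1); r.move_linear([*g,.044],vel=.08)
r.set_gripper(0.0,70); r.sleep(.1); print("open",r.current_opening(),r.current_contact_force())
r.move_linear([*g,.16],vel=.12); r.sleep(.2); print(r.current_opening(),r.current_contact_force(),r.current_t())
```

```text
lens ray [0.56124188 0.30404604 0.048     ]Traceback (most recent call last):
  File "<stdin>", line 12, in <module>
    return umr_minimum(a, axis, None, out, keepdims, initial, where)
ValueError: zero-size array to reduction operation minimum which has no identity
```

Run:
```python
from h import *
import pickle
w,s,t=pickle.load(open("m3.pkl","rb"))
rod=np.array([.6658,.0104])
def onrod(im,u,v):
    d=im["W"][:3,:3]@np.array([(u-im["cx"])/im["fx"],(v-im["cy"])/im["fy"],1]); o=im["W"][:3,3]
    k=((rod-o[:2])@d[:2])/(d[:2]@d[:2]); q=o+k*d; return q[2].round(4),np.linalg.norm(q[:2]-rod).round(4)
m=(s["pixels"][205:235,178:200].max(2)<80).astype(np.uint8)
m=cv2.morphologyEx(m,cv2.MORPH_OPEN,np.ones((3,5),np.uint8)); v,u=np.nonzero(m); u=u+178;v=v+205
print("blob",onrod(s,188.25,219.05))
if len(u):
    P=cloud(s)[v,u]; print(len(u),u.min(),u.max(),v.min(),v.max(),"collar z",onrod(s,(u.min()+u.max())/2,(v.min()+v.max())/2),np.nanpercentile(P[:,2],[10,50,90]))
g=np.array([.4832,.3201]); L=np.array([.983,-.182]); q=down(np.arctan2(L[1],L[0]))
r.move_linear([*g,.10],q,vel=.1); r.move_linear([*g,.044],vel=.08)
r.set_gripper(0.0,70); r.sleep(.1); print("open",r.current_opening(),r.current_contact_force())
r.move_linear([*g,.16],vel=.12); r.sleep(.2); print(r.current_opening(),r.current_contact_force(),r.current_t())
im=shot("wrist"); pickle.dump(im,open("l2.pkl","wb")); P=cloud(im); px=im["pixels"].astype(int)
m=(P[...,2]>.13)&(P[...,2]<.19)&(P[...,0]>.525)&(P[...,0]<.61)&(abs(P[...,1]-.305)<.06)
qq=P[m]; A=np.c_[qq[:,:2]-[.561,.305],np.ones(len(qq))]; print("lens",len(qq),qq.min(0).round(4),qq.max(0).round(4),"plane",np.linalg.lstsq(A,qq[:,2],rcond=None)[0])
print(cv2.minEnclosingCircle((qq[:,:2]*1000).astype(np.float32)))
```

```text
blob (np.float64(0.0969), np.float64(0.0007))
open 0.17292643627226148 [-1.69982924 -0.49797819  5.89383362]
0.175893076045648 [ 0.39405463  0.29437363 -0.44824328] 25.225
lens 22368 [0.525  0.2738 0.1566] [0.5907 0.3353 0.1654] plane [-0.00233284 -0.00061757  0.1602898 ]
((557.2535400390625, 305.39410400390625), 34.25924301147461)
```

The loupe is gripped and level (plane slopes below 0.003). The collar's mid-height comes out at 0.0955 (depth) and 0.097 (ray), so I'll use 0.096. Now carry it over the specimen and check with the cameras.

Run:
```python
from h import *
import pickle
x,y=.5177,.0023
r.move_linear([.4832,.3201,.20],vel=.15); r.move_linear([x,y,.20],vel=.15); r.move_linear([x,y,.099],vel=.08); r.sleep(.4)
print(r.current_tool_pos(),r.current_opening(),r.current_t())
im=shot("wrist"); s=shot("scene"); t=shot("top"); pickle.dump((im,s,t),open("f.pkl","wb"))
P=cloud(im); m=(P[...,2]>.08)&(P[...,2]<.115)&(P[...,0]>.56)&(P[...,0]<.635)&(abs(P[...,1]+.013)<.045)
q=P[m]; ring=q; print("lens",len(q),q.min(0).round(4),q.max(0).round(4))
A=np.c_[q[:,:2]-[.595,-.013],np.ones(len(q))]; print("plane",np.linalg.lstsq(A,q[:,2],rcond=None)[0].round(4))
for n,i in(("scene",s),("top",t)):
    Q=cloud(i); b=(np.hypot(Q[...,0]-.517,Q[...,1]+.329)<.02)&(Q[...,2]>.17)&(Q[...,2]<.25)
    print(n,"tab",b.sum(),Q[b].mean(0).round(3) if b.sum() else 0)
    l=(Q[...,2]>.085)&(Q[...,2]<.115)&(np.hypot(Q[...,0]-.595,Q[...,1]+.013)<.045)
    if l.sum(): k=Q[l]; print(n,"lens",k.min(0).round(4),k.max(0).round(4))
    c=(np.hypot(Q[...,0]-.666,Q[...,1]-.0105)<.012)&(Q[...,2]>.08)&(Q[...,2]<.12); print("collar",c.sum(),np.median(Q[c][:,2]) if c.any() else 0)
cv2.imwrite("pics/f.png",np.hstack([cv2.resize(im["pixels"][:,:,::-1],(400,300)),cv2.resize(s["pixels"][60:270,110:390,::-1],(400,300),interpolation=2)]))
```

```text
[0.51773884 0.00228982 0.09907535] 0.17513245709390746 29.7833
lens 22371 [ 0.56   -0.0441  0.0964] [0.6255 0.0176 0.1055]
plane [-0.0014 -0.0002  0.1001]
scene tab 72 [ 0.519 -0.324  0.198]
scene lens [ 0.5507 -0.0427  0.0884] [0.6252 0.0196 0.1066]
collar 53 0.09931277110844172
top tab 94 [ 0.514 -0.325  0.202]
collar 29 0.1003195830688084
```

View pics/f.png

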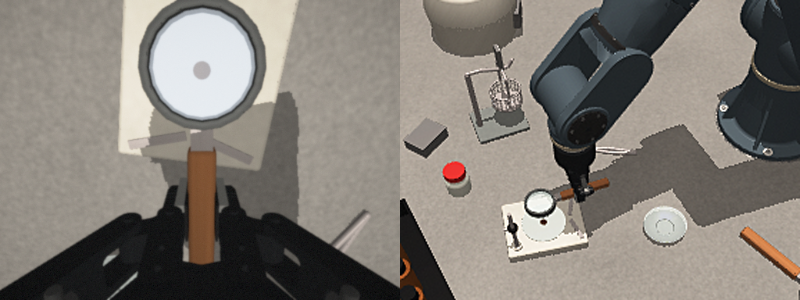

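The lens is centred at (0.5945,-0.0133) and level, and the specimen shows through it at (201,70). The collar has not moved (top at about 0.100) and the basket hangs still on the hook (right view, (507,95)). Handing in.

Run:
```python
from cell import r
r.sleep(.3); print(r.current_t(), r.current_tool_pos(), r.current_opening()); r.hand_in()
```

```text
30.2333 [0.51767375 0.00229853 0.0989689 ] 0.17344363171477017
the job is handed in; nothing more can be done
```

I hung the basket by its handle on the hook and let go, then gripped the middle-sized loupe and held it over the specimen. I handed in at 30.2 s; it gave no verdict.

**Last checks:**
- **Basket:** it hangs on the seat, and two views taken about 10 s apart put its tab in the same place. The top of the tab measured 0.218–0.219 m, about 4 mm higher than expected for a perfect seat, well inside the 20 mm allowed.
- **Lens position:** its centre is at (0.5945, -0.0133) m and the specimen at about (0.595, -0.013) m. The two views of the specimen differed by 1.3 mm, so it is well within 12 mm.
- **Lens level and height:** the tilt is under 0.002 rad. The centre is at about 0.096 m, while the collar's mid-height measured 0.0955–0.0965 m from depth and 0.097 m from ray casting. The two methods differ by about 1 mm, within the 7 mm allowed.
- **Grip:** the loupe stayed firmly gripped (opening 0.173–0.176 since pick-up) and rests on nothing.
- **Other things on the bench:** the collar had not shifted. The bystanders visible in the last picture look undisturbed, but I did not measure them.

One minor hitch: the first lowering onto the hook stopped early on force noise. I finished it with settled readings and felt contact at the predicted height.

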